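Lock a filter cell in the bench clamp

TASK

Nothing is to be gripped or lifted: use only the fingertips or the outside of the fingers. Push the white filter carrier along its channel by its upright tab until it is fully home against the column of the clamp, and only then push the clamp's black-handled lever over, past its dead point, until it snaps down into lock and stays there by itself. Leave the carrier in the channel, and the other things on the bench as they stand.

Things in the scene. Friction and masses are not known exactly. Their poses are not given: they have to be found in the camera images.
- clamp: Bench clamp, bolted down. Origin: underside of its base plate, on the foot's vertical axis. +x runs along the channel to the column (the way to push the carrier), +y is the side the lever goes down to. Plate x -185 to +70 mm, 100 wide, top at z 12; channel 47 wide between rails 10 wide, tops at z 20, x -180 to +30. White column x +35 to +68, 56 wide, 104 high.
- stop (a point): Point on the column's face at the end of the channel, 35 mm to the clamp's +x of its origin, 17 mm above the bench: the carrier's front end comes to rest here. An arm reaches from the column over the channel to x = -20 mm in the clamp's frame (50 wide, z 80 to 104); on it two pivot cheeks (x -21 to +21, y -12 to +12) up to z 173.
- carrier: White plastic slab 120 x 44 x 10 mm lying loose in the channel, 0.15 to 0.31 kg. Origin: centre of its underside; axes as the clamp's. On it at x +25 a steel filter cell, dia. 40, top 36 above the origin; at its rear end (x -60 to -54) an upright tab 36 wide, top 46 above the origin. Fully home its origin is at x -25, z 12 mm in the clamp's frame, cell under the foot; it starts 45 to 70 short.
- carrier_tab (a point): Centre of the rear face of the carrier's tab (faces the clamp's -x), 28 mm above the carrier's underside, 40 mm above the bench. Push here, towards the clamp's +x. Fully home it lies at x = -85 mm in the clamp's frame.
- lever (a joint): Lever angle, rad. 0: open, standing 1.13 rad above level, leaning to the clamp's +y; grows as it goes over to +y and down. Dead point at 0.95, locked stop at 1.25 (0.12 below level). With the carrier home it takes a push of up to about 8 N at lever_grip between 0.3 and 0.95, then the foot's spring snaps it to the stop. Let go earlier it springs back. Starts at 0 to 0.15, held by light friction.
- lever_pivot (a point): Pivot of the lever, on top of the clamp: straight above its origin, 158 mm above the bench. The lever turns in the clamp's y-z plane.
- lever_grip (a point): Point on the axis of the lever's handle, 95 mm from the pivot. The handle is a black round bar 16 mm thick, from 55 to 130 mm from the pivot; from the pivot to it runs a steel bar 12 x 16 mm.
- foot: Rubber foot of the clamp, a disc dia. 26 x 8 mm on a spring, driven down 15 mm by the lever through a toggle link. Origin: centre of its underside, 55 mm above the bench when open (7 mm above the cell).
- amber_bottle: Bystander, to be left alone: closed amber glass bottle, 56 dia. x 105 high mm. Origin: centre of its underside.
- petri_dish: Bystander, to be left alone: closed flat petri dish, 88 dia. x 15 high mm. Origin: centre of its underside.
- vial: Bystander, to be left alone: small capped glass vial, 26 dia. x 45 high mm. Origin: centre of its underside.
- forceps: Bystander, to be left alone: steel forceps lying flat, 140 long, 5 high mm. Origin: centre of its underside.
- foil_jar: Bystander, to be left alone: jar wrapped in foil, 68 dia. x 90 high mm. Origin: centre of its underside.
- beaker: Bystander, to be left alone: open glass beaker, 66 dia. x 85 high mm. Origin: centre of its underside.
- tip_rack: Bystander, to be left alone: yellow and white pipette-tip box, 115 x 80 x 65 high mm. Origin: centre of its underside.
There are look-alikes about, which are no part of the job. Leave any blue, red or yellow look-alike of the carrier alone.

How it is judged:
By the outcome, as a careful person would: the job done as asked, in the order asked, and still so for the second after the job is handed in, with the robot touching nothing.
It also fails if it takes over 48 s, if anything falls off the work surface, if the arm or the gripper's body presses on something with over 40 N, if the wrist force passes 120 N, or if a joint passes its speed limit or range.

ROBOT

A 6-joint arm with a two-finger parallel gripper is mounted at the origin on the work surface. World frame = base frame: x ahead of the robot, y to its left, z up, the work surface at z = 0. Lengths are in m, angles in rad, forces in N, time in s.
With the tool pointing down it reaches from about 0.375 to 0.975 m from the base axis. Payload 3.8 kg.
Tool frame: the origin (TCP) lies midway between the tips of the shut fingers; the grasp point (between the pads) lies 19 mm behind it; z points along the fingers, y is the line along which they close (so a half turn about z gives the same grasp; the last joint's range is limited). The gripper opens to 88 mm and grips with 3 to 60 N. Pads are 18 mm wide; open, the fingers measure 123 mm over their backs; the gripper's body (75 mm by 187 mm) begins 45 mm behind the grasp point.
Start: joints at [-1.301, 0.264, 1.604, -0, 1.274, -0.037], TCP at [0.204, -0.643, 0.239] pointing down, gripper open.
Joint ranges: [-2.63, 2.63], [-0.94, 2.18], [0.31, 2.57], [-1.31, 4.45], [0, 2.66], [-2.55, 2.55]. Speed limits (rad/s): [2.57, 2.57, 3.14, 3.14, 3.14, 3.14].

INTERFACE

Orientations are given as a 3x3 rotation matrix whose columns are the frame's x, y, z axes.
In Python, from workcell import robot gives the robot as it stands. The module is installed in compiled form; this text tells all that it offers.
- The arm moves only by the shell command python3 -m pendant 'ROWS' [FORCE]. ROWS is text: rows parted by semicolons, each of 7 numbers parted by spaces: the shift along the tool's x, y, z in mm, then the turn, a rotation vector about the tool's x, y, z in rad, then the opening, from 0 (shut) to 1 (fully open). A call has 1 to 5 rows; each row shifts and turns the commanded pose from where the row before left it, along the tool's axes as they then stand; what a row does not reach is not made up. A row lasts 1/8 s, in which the tool goes at most 62.5 mm and 10.7 degrees, less where a joint would pass 70% of its speed; a pose out of reach is approached as far as the arm can. A call with a gripper value outside its range is refused whole. The fingers move at their own pace and stop on an object; FORCE is the grip in N (left out, the last holds). Time passes only in rows, so rows that do not move let the fingers close. It gives the time, the measured TCP pose, the force, the opening and the grip force at its end, in the units of the state.
- robot.read_state(): the state, without advancing time (a new reading comes with each control period).
- robot.grab_frame(name): name is "scene" or "top"; returns (picture, depth): 480x640x3 uint8, red, green, blue; 480x640 float32, m along the optical axis (not along the pixel's ray), 0 where there is no reading.
- robot.camera_model(name): a dict with "fx", "fy", "cx", "cy" (pixels), "R" (3x3) and "t" (3): a world point X has camera coordinates R X + t. Camera axes: x right, y down, z forward; pixel columns grow to the right and rows downward; lengths in m; the calibration is good to about 2 mm. A picture is of the moment at which its call begins. camera_model takes no time and is no camera call.
- robot.hand_in(): hands the job in; it is judged then, once.
The state is a dict: "time_s": time; "qpos": joint angles; "joint_vel": joint speeds; "tau": joint torques, N m; "tool_pos": TCP position; "eef_rot": TCP orientation; "force": force on the tool from outside, world axes, zero at the start; "ft_torque": the same for the moment, N m; "gripper_width": finger opening in m; "finger_force": force on a finger pad.
Only numpy, scipy, OpenCV 4.12 (cv2) and the standard library are available. Lean on these libraries where they do the work, as an engineer would, in place of code of your own. Each camera call takes 0.05 s, during which the arm holds its last target. There are 200 camera calls.

## Working session

There is one attempt and no reset: what is moved stays moved. The work goes in short steps, Python scripts to look and compute and a shell command to move; the robot and the scene stay as the last step left them, time stands still between calls to the robot, and variables do not carry over. Pictures are saved under pics/ and viewed, at most 10 in all, crops included, and the job is handed in when it is done.

```bash
mkdir -p pics; python3 - <<'E'
from workcell import robot
import cv2, numpy as np
for n in("scene","top"):
    p,d=robot.grab_frame(n); np.savez(f"{n}0.npz",p=p,d=d); cv2.imwrite(f"pics/{n}0.png",p[:,:,::-1])
    m=robot.camera_model(n); print(n,m["fx"],m["fy"],m["cx"],m["cy"],"\n",np.round(m["R"],3),np.round(m["t"],3),"C",np.round(-np.array(m["R"]).T@m["t"],3))
s=robot.read_state(); print(np.round(s["eef_rot"],3),s["tool_pos"],s["time_s"],s["force"])
E
```

```text
scene 625.0298297867247 625.0298297867247 326.25881064453233 234.72463994165196 
 [[-0.379  0.926 -0.001]
 [ 0.698  0.284 -0.658]
 [-0.608 -0.25  -0.753]] [ 0.216 -0.288  1.868] C [1.419 0.349 1.219]
top 450.594209314724 450.594209314724 319.04758172457116 244.6803700658994 
 [[-0.024 -1.    -0.004]
 [-0.997  0.024 -0.069]
 [ 0.069  0.002 -0.998]] [0.008 0.563 1.414] C [ 0.464 -0.01   1.449]
[[ 0.953  0.302 -0.001]
 [ 0.302 -0.953  0.002]
 [ 0.    -0.002 -1.   ]] [ 0.20367833 -0.64288472  0.23754308] 0.1 [-0.25572054  0.31729265 -0.5166757 ]
```

View pics/scene0.png

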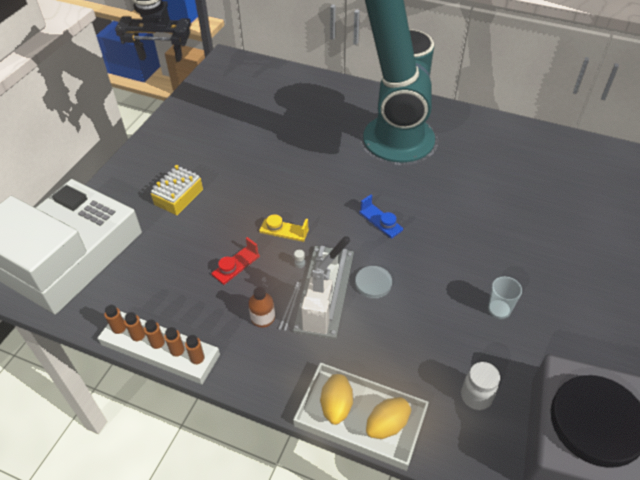

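View pics/top0.png

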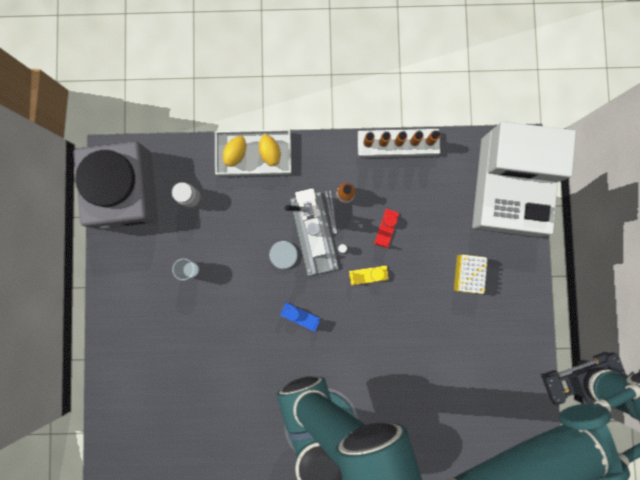

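Candidates for the carrier: the white slab in the clamp channel (top ~315,240; scene ~322,275), and the blue (300,317), red (387,228) and yellow (369,275) look-alikes in the top view. I choose the white one in the channel, and check it in a close crop.

```bash
python3 - <<'E'
import cv2, numpy as np
a=np.load("top0.npz")["p"][180:285,260:360,::-1]; b=np.load("scene0.npz")["p"][225:345,270:370,::-1]
a=cv2.resize(a,(400,420),interpolation=cv2.INTER_CUBIC); b=cv2.resize(b,(400,480),interpolation=cv2.INTER_CUBIC)
o=np.zeros((480,800,3),np.uint8); o[:420,:400]=a; o[:,400:]=b
cv2.imwrite("pics/crop0.png",o)
E
```

```text
(no output)
```

View pics/crop0.png

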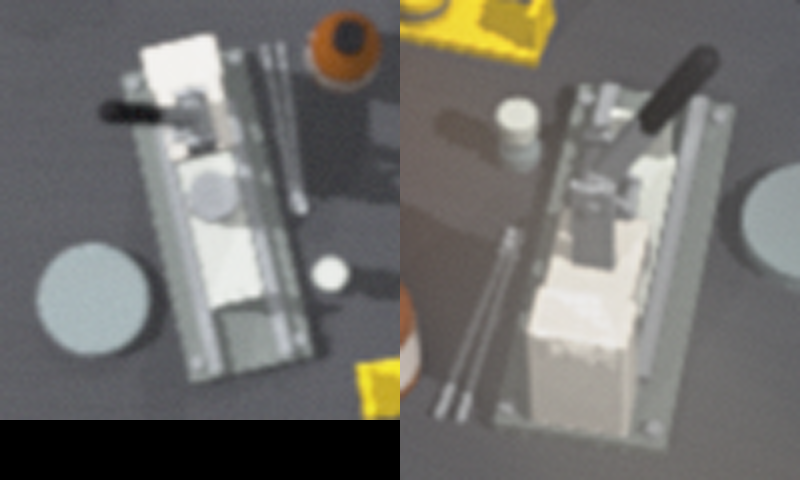

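The crop shows the white slab with its steel cell at top px (312,229), its rear tab at about (319,254), the column at (305,195) and the handle leaning left to (286,208). So clamp +x points up the picture and the lever goes down to world +y. Next I measure these with rays and depth.

```bash
cat > h.py <<'E'
import numpy as np, cv2
from workcell import robot
def ray(n,u,v):
    m=robot.camera_model(n);R=np.array(m["R"]);d=R.T@[(u-m["cx"])/m["fx"],(v-m["cy"])/m["fy"],1]
    return -R.T@np.array(m["t"]),d
def plane(n,u,v,z):
    c,d=ray(n,u,v);return c+d*(z-c[2])/d[2]
def tri(a,b):
    (c1,d1),(c2,d2)=ray(*a),ray(*b)
    s=np.linalg.lstsq(np.c_[d1,-d2],c2-c1,rcond=None)[0];p,q=c1+s[0]*d1,c2+s[1]*d2
    return (p+q)/2,np.linalg.norm(p-q)
def cloud(n,d):
    m=robot.camera_model(n);R=np.array(m["R"]);v,u=np.mgrid[:480,:640]
    P=np.stack([(u-m["cx"])/m["fx"]*d,(v-m["cy"])/m["fy"]*d,d],-1)-np.array(m["t"]);return P@R
E
python3 - <<'E'
from h import *
np.set_printoptions(precision=4,suppress=True)
f={n:np.load(n+"0.npz") for n in("top","scene")}
# plate corners z 12
for c in [(192,380),(318,352),(125,75),(240,45)]: print("corner",plane("top",260+c[0]/4,180+c[1]/4,.012))
for c in [(497-400,428),(665-400,446),(735-400,103)]: print("corner scene",plane("scene",270+c[0]/4,225+c[1]/4,.012))
# handle
e={}
for n,(v0,v1,u0,u1) in {"top":(195,220,280,305),"scene":(230,262,325,355)}.items():
    g=f[n]["p"][v0:v1,u0:u1].max(2); m=(g<45).astype(np.uint8)
    k,l,s,c=cv2.connectedComponentsWithStats(m);i=1+s[1:,4].argmax();print(n,s[i],c[i]+[u0,v0])
    yx=np.argwhere(l==i)[:,::-1]+[u0,v0]; cc=yx.mean(0);w=np.linalg.svd(yx-cc,full_matrices=False)[2][0];t=(yx-cc)@w
    e[n]=(cc,cc+w*t.min(),cc+w*t.max());print(e[n])
print("handle mid",tri(("top",*e["top"][0]),("scene",*e["scene"][0])))
P=cloud("top",f["top"]["d"])[180:285,260:360]; Q=f["top"]["p"][180:285,260:360]
z=P[...,2]; 
for v in range(0,105,5): print(180+v,(z[v,24:86:3]*1000).round().astype(int))
col=(z>.095)&(z<.112);pts=P[col][:,:2];print("arm+col",len(pts),cv2.minAreaRect(pts.astype(np.float32)*1000))
E
```

```text
corner [0.468  0.0314 0.012 ]
corner [ 0.4878 -0.0694  0.012 ]
corner [0.7142 0.0799 0.012 ]
corner [ 0.7364 -0.0133  0.012 ]
corner scene [ 0.7415 -0.0076  0.012 ]
corner scene [0.7167 0.0845 0.012 ]
corner scene [0.4679 0.033  0.012 ]
top [ 8 11 11  4 34] [292.6471 207.9118]
(array([292.6471, 207.9118]), array([287.9621, 207.6298]), array([298.0459, 208.2367]))Traceback (most recent call last):
  File "<stdin>", line 11, in <module>
ValueError: attempt to get argmax of an empty sequence
```

```bash
python3 - <<'E'
from h import *
np.set_printoptions(precision=4,suppress=True,linewidth=150)
f={n:np.load(n+"0.npz") for n in("top","scene")}
e={}
for n,(v0,v1,u0,u1),th in [("top",(195,220,280,305),55),("scene",(230,262,325,355),60)]:
    g=f[n]["p"][v0:v1,u0:u1].max(2).astype(int); print(n,g.min()); m=(g<th).astype(np.uint8)
    k,l,s,c=cv2.connectedComponentsWithStats(m);i=1+s[1:,4].argmax()
    yx=np.argwhere(l==i)[:,::-1]+[u0,v0]; cc=yx.mean(0);w=np.linalg.svd(yx-cc,full_matrices=False)[2][0];t=(yx-cc)@w
    e[n]=(cc,cc+w*t.min(),cc+w*t.max());print(len(yx),e[n])
a=sorted(e["top"][1:],key=lambda p:p[0]);b=sorted(e["scene"][1:],key=lambda p:p[1])
for p,q in [(e["top"][0],e["scene"][0]),(a[0],b[0]),(a[1],b[1])]: print("handle mid/tip/root",tri(("top",*p),("scene",*q)))
P=cloud("top",f["top"]["d"]); z=P[...,2]; w=np.zeros(z.shape,bool); w[180:285,260:360]=1
pts=P[(z>.095)&(z<.112)&w];print("arm+col",len(pts),pts.mean(0))
th=np.radians(12.4);O=np.array([.6587,.0209]);M=np.array([[np.cos(th),np.sin(th)],[-np.sin(th),np.cos(th)]])
L=(P[...,:2]-O)@M.T*1000
mean=lambda m:(m.sum(),L[m].mean(0) if m.any() else 0,L[m].min(0) if m.any() else 0,L[m].max(0) if m.any() else 0)
inn=w&(abs(L[...,1])<22)
print("col top",mean((z>.097)&(z<.111)&w))
print("tab", mean(inn&(z>.05)&(z<.066)&(L[...,0]<-60)))
print("slab", mean(inn&(z>.018)&(z<.027)&(L[...,0]<-60)))
print("cell", mean(inn&(z>.043)&(z<.053)&(L[...,0]<-20)))
hi=w&(z>.17)&(z<.3);print("high", mean(hi), z[hi].max() if hi.any() else 0)
# white mask rear edge by ray at z=.058
print("tab ray", (M@(plane("top",260+235/4,180+300/4,.058)[:2]-O))*1000)
E
```

```text
top 27
50 (array([292.3 , 208.04]), array([286.0332, 207.5632]), array([299.0341, 208.5524]))
scene 54
64 (array([335.8125, 250.3594]), array([341.2148, 244.1881]), array([330.8673, 256.0085]))
handle mid/tip/root (array([0.652 , 0.0599, 0.2312]), np.float64(0.008478937985006115))
handle mid/tip/root (array([0.6508, 0.0732, 0.2554]), np.float64(0.012735036835254695))
handle mid/tip/root (array([0.6526, 0.0458, 0.2071]), np.float64(0.0018756545015660119))
arm+col 382 [0.6971 0.0064 0.1041]
col top (np.int64(377), array([ 34.4831, -22.2146]), array([ -20.8408, -140.4374]), array([66.8878, 26.9235]))
tab (np.int64(25), array([-120.655 ,    0.3448]), array([-131.1653,  -14.7663]), array([-61.852 ,  17.3702]))
slab (np.int64(240), array([-97.5073,   0.1392]), array([-179.2004,  -21.9312]), array([-60.7521,  21.6883]))
cell (np.int64(122), array([-47.7492,   0.1571]), array([-131.1968,  -19.3223]), array([-25.9789,  19.357 ]))
high (np.int64(173), array([-1.2137, 23.8118]), array([-21.3512, -11.5797]), array([19.4173, 61.4863])) 0.27628908254205004
tab ray [-132.4233    3.1239]
```

Clamp pose: origin ≈ (0.659, 0.021), yaw ≈ 12.4°. The depth points back this up: arm end at x −21, column end at +67, top at z 0.104. The tab's rear face is at about x −131, which leaves ~46 mm to go, and the lever is at about 0.04. I'll go behind the tab with the fingers shut.

```bash
python3 -m pendant '0 0 0 0 0 0.09 0; 35 -46 0 0 0 0 0; 35 -46 0 0 0 0 0; 35 -46 0 0 0 0 0; 35 -46 0 0 0 0 0' 20; python3 -m pendant '35 -46 0 0 0 0 0; 35 -46 0 0 0 0 0; 35 -46 0 0 0 0 0; 35 -46 0 0 0 0 0; 35 -46 0 0 0 0 0'
cat >> h.py <<'E'
th=np.radians(12.4);O=np.array([.6587,.0209]);M=np.array([[np.cos(th),np.sin(th)],[-np.sin(th),np.cos(th)]])
def show():
    s=robot.read_state();p=np.array(s["tool_pos"]);R=np.array(s["eef_rot"])
    print("t",round(s["time_s"],2),"local mm",np.round(1000*M@(p[:2]-O),1),"z",round(p[2]*1000,1),"yaw",np.round(np.degrees(np.arctan2(R[1,0],R[0,0])),2),"toolz",np.round(R[:,2],3),"F loc",np.round(M@np.array(s["force"])[:2],1),np.round(s["force"][2],1),"w",s["gripper_width"])
E
python3 -c "from h import *;show()"
```

```text
time_s: 0.72
tool_pos: [0.3013, -0.4317, 0.2381]
eef_rot: [[0.977, 0.215, -0.0], [0.215, -0.977, 0.001], [-0.0, -0.001, -1.0]]
force: [0.2, 0.3, 0.4]
gripper_width: 0.0404
finger_force: 0.0
time_s: 1.35
tool_pos: [0.4226, -0.1696, 0.2385]
eef_rot: [[0.977, 0.215, 0.0], [0.215, -0.977, -0.0], [0.0, 0.0, -1.0]]
force: [0.1, -0.6, -0.3]
gripper_width: 0.0004
finger_force: 0.0
t 1.35 local mm [-271.5 -135.3] z 238.5 yaw 12.4 toolz [ 0. -0. -1.] F loc [-0.  -0.7] -0.3 w 0.000439474574221362
```

```bash
python3 -m pendant '35 -45 0 0 0 0 0; 35 -45 0 0 0 0 0; 35 -45 0 0 0 0 0; 0 0 0 0 0 0 0; 0 0 0 0 0 0 0'; python3 -c "from h import *;show()"
```

```text
time_s: 1.98
tool_pos: [0.4953, -0.0171, 0.2382]
eef_rot: [[0.976, 0.216, -0.001], [0.216, -0.976, -0.001], [-0.002, 0.0, -1.0]]
force: [-0.3, -0.9, -0.3]
gripper_width: 0.0004
finger_force: 0.0
t 1.98 local mm [-167.7   -2.1] z 238.2 yaw 12.48 toolz [-0.001 -0.001 -1.   ] F loc [-0.5 -0.8] -0.3 w 0.00040318763464166946
```

```bash
python3 -m pendant '0 -2 50 0 0 0 0; 0 0 50 0 0 0 0; 0 0 50 0 0 0 0; 0 0 30 0 0 0 0; 0 0 20 0 0 0 0';  python3 -m pendant '0 0 0 0 0 0 0; 0 0 0 0 0 0 0'; python3 - <<'E'
from h import *
show()
p,d=robot.grab_frame("top"); q,_=robot.grab_frame("scene")
o=np.hstack([cv2.resize(p[180:290,255:365],(400,400)),cv2.resize(q[200:330,270:400],(400,400))])
cv2.imwrite("pics/pre.png",o[:,:,::-1])
E
```

```text
time_s: 2.6
tool_pos: [0.4934, -0.0169, 0.0367]
eef_rot: [[0.977, 0.212, -0.003], [0.212, -0.977, -0.0], [-0.003, -0.001, -1.0]]
force: [-0.3, -0.8, -0.2]
gripper_width: 0.0004
finger_force: 0.0
time_s: 2.85
tool_pos: [0.4959, -0.0161, 0.0396]
eef_rot: [[0.977, 0.213, 0.001], [0.213, -0.977, -0.0], [0.001, 0.0, -1.0]]
force: [0.7, 0.9, -0.6]
gripper_width: 0.0005
finger_force: 0.0
t 2.85 local mm [-166.9   -1.2] z 39.6 yaw 12.33 toolz [ 0.001 -0.    -1.   ] F loc [0.9 0.8] -0.6 w 0.0004888710919167666
```

View pics/pre.png

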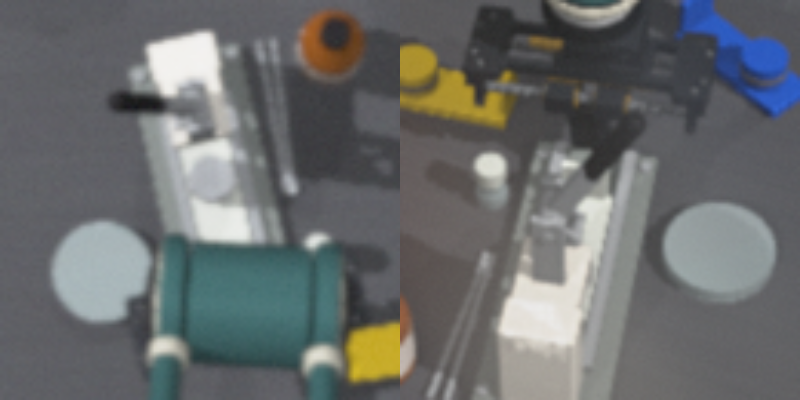

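The picture shows the gripper behind the tab and the clamp, bottle, vial and dish undisturbed (bottle ~(332,45), vial ~(317,240) in the left half). I'll go 5 mm lower and advance to contact.

```bash
python3 -m pendant '6 0 5 0 0 0 0; 6 0 0 0 0 0 0; 6 0 0 0 0 0 0; 4 0 0 0 0 0 0; 4 0 0 0 0 0 0' >/dev/null; python3 -c "from h import *;show()"; python3 -m pendant '4 0 0 0 0 0 0; 4 0 0 0 0 0 0; 4 0 0 0 0 0 0; 4 0 0 0 0 0 0; 4 0 0 0 0 0 0'>/dev/null; python3 -c "from h import *;show()"; python3 -m pendant '4 0 0 0 0 0 0; 4 0 0 0 0 0 0; 4 0 0 0 0 0 0; 4 0 0 0 0 0 0' >/dev/null; python3 -c "from h import *;show()"
```

```text
t 3.58 local mm [-1.408e+02  1.000e-01] z 33.7 yaw 12.43 toolz [-0.  0. -1.] F loc [ 0.5 -0.1] -0.5 w 0.0003270417518966982
t 4.2 local mm [-120.8    0. ] z 33.5 yaw 12.42 toolz [ 0.  0. -1.] F loc [-1.7  0.5] -1.0 w 0.000768211090019015
t 4.7 local mm [-104.8   -0. ] z 33.7 yaw 12.42 toolz [ 0.  0. -1.] F loc [-2.2 -0.3] -0.9 w 0.000504873571171678
```

Contact is made with about 2 N of sliding friction. I'll push on until the force rises.

```bash
python3 -m pendant '3 0 0 0 0 0 0; 2 0 0 0 0 0 0; 2 0 0 0 0 0 0' >/dev/null; python3 -c "from h import *;show()"; python3 -m pendant '1 0 0 0 0 0 0; 1 0 0 0 0 0 0' >/dev/null; python3 -c "from h import *;show()"; python3 -m pendant '1 0 0 0 0 0 0; 1 0 0 0 0 0 0' >/dev/null; python3 -c "from h import *;show()"
```

```text
t 5.08 local mm [-98.1   0. ] z 33.7 yaw 12.42 toolz [-0.  0. -1.] F loc [-2.  -0.4] -0.7 w 0.0005333137208854177
t 5.33 local mm [-96.1  -0. ] z 33.7 yaw 12.42 toolz [-0. -0. -1.] F loc [-2.4  0.9] -1.3 w 0.000632855965109047
t 5.58 local mm [-94.5   0. ] z 33.6 yaw 12.42 toolz [-0.001 -0.    -1.   ] F loc [-5.  -0.9] 2.4 w 0.00044372654789718734
```

```bash
python3 -m pendant '1 0 0 0 0 0 0; 0 0 0 0 0 0 0' >/dev/null; python3 -c "from h import *;show()"; python3 -m pendant '1 0 0 0 0 0 0; 0 0 0 0 0 0 0' >/dev/null; python3 -c "from h import *;show()"
```

```text
t 5.83 local mm [-94.6   0. ] z 33.6 yaw 12.43 toolz [-0.003 -0.    -1.   ] F loc [-6.5 -0.1] 2.5 w 0.0003806304626972865
t 6.08 local mm [-94.6   0. ] z 33.7 yaw 12.43 toolz [-0.005 -0.001 -1.   ] F loc [-8.3 -1.3] 6.6 w 0.00035383037854182665
```

The carrier stops at TCP x −94.6 (tab at about −85.5) and the force rises to 8 N, so it is home. I'll back off, rise and check it.

```bash
python3 -m pendant '-8 0 0 0 0 0 0; -20 0 0 0 0 0 0; 0 0 50 0 0 0 0' >/dev/null 2>&1 --help; true
```

```text
(no output)
```

I typed that call badly: it had a stray argument and the last row pointed the wrong way. I'll check whether anything moved.

```bash
python3 -c "from h import *;show()"
```

```text
t 6.08 local mm [-94.6   0. ] z 33.7 yaw 12.43 toolz [-0.005 -0.001 -1.   ] F loc [-8.3 -1.3] 6.6 w 0.00035383037854182665
```

It was refused and nothing moved. Now the correct rows, where −z is up.

```bash
python3 -m pendant '-8 0 0 0 0 0 0; -22 0 0 0 0 0 0; 0 0 -50 0 0 0 0; 0 0 -55 0 0 0 0; 0 0 -55 0 0 0 0' >/dev/null; python3 -m pendant '0 10 -55 0 0 0 0; 0 30 -13 0 0 0 0; 0 0 0 0 0 0 0' >/dev/null;  python3 - <<'E'
from h import *
show()
p,d=robot.grab_frame("top"); q,e=robot.grab_frame("scene")
P=cloud("scene",e);L=(P[...,:2]-O)@M.T*1000;z=P[...,2]*1000
for n,m in [("cell top",(abs(L[...,1])<22)&(L[...,0]>-100)&(L[...,0]<-20)&(z>43)&(z<53)),("tab top",(abs(L[...,1])<20)&(L[...,0]<-60)&(L[...,0]>-145)&(z>53)&(z<66))]:
    print(n,m.sum(),L[m].mean(0).round(1) if m.any() else 0, L[m].min(0).round(1) if m.any() else 0,L[m].max(0).round(1) if m.any() else 0)
o=np.hstack([cv2.resize(p[180:290,255:365],(400,400)),cv2.resize(q[200:330,270:400],(400,400))])
cv2.imwrite("pics/home.png",o[:,:,::-1])
E
```

```text
t 7.08 local mm [-120.4  -41.7] z 264.5 yaw 12.31 toolz [ 0.006 -0.001 -1.   ] F loc [ 0.4 -0.2] -0.5 w 0.0005628901451144299
cell top 8 [-78.6  14.9] [-81.1  10. ] [-77.   19.5]
tab top 18 [-79.4  14.8] [-85.    6.6] [-76.2  19.9]
```

View pics/home.png

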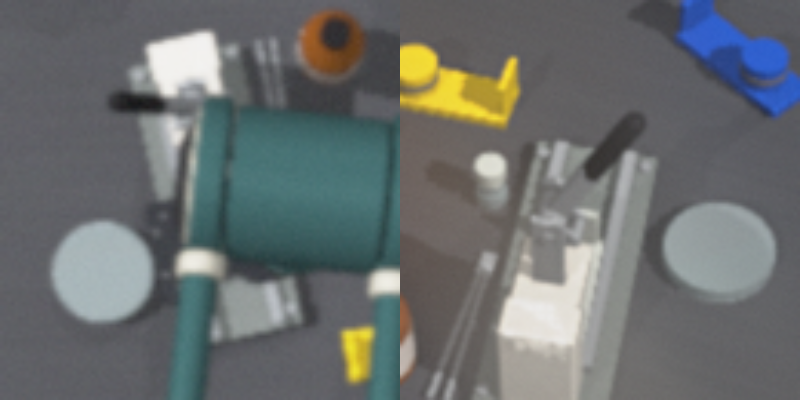

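In the scene view the tab now stands at crop (585,225), with its rear face at x ≈ −85, so the carrier is home. The empty channel shows behind it and the lever is still open. I'll move beside the lever.

```bash
python3 -m pendant '40 0 0 0 0 0 0; 40 0 0 0 0 0 0; 40 0 10 0 0 0 0; 0 -20 9 0 0 0 0; 0 -20 0 0 0 0 0'>/dev/null; python3 -c "from h import *;show()"; python3 -m pendant '0 -5 0 0 0 0 0; 0 -3 0 0 0 0 0; 0 -3 0 0 0 0 0; 0 0 0 0 0 0 0'>/dev/null; python3 -c "from h import *;show()"
```

```text
t 7.8 local mm [-4.   2.2] z 239.6 yaw 12.45 toolz [-0.006  0.    -1.   ] F loc [0.3 0.5] 0.0 w 0.0006958217800796883
t 8.3 local mm [-2.2 10.8] z 243.3 yaw 12.4 toolz [ 0.001 -0.    -1.   ] F loc [ 0.4 -0.3] 0.1 w 5.5175348822069726e-05
```

```bash
python3 -m pendant '2 -3 0 0 0 0 0; 0 -3 0 0 0 0 0; 0 -3 0 0 0 0 0; 0 -3 0 0 0 0 0'>/dev/null; python3 -c "from h import *;show()"; python3 -m pendant '0 -4 2 0 0 0 0; 0 -4 2 0 0 0 0;0 -4 2 0 0 0 0'>/dev/null; python3 -c "from h import *;show()"
```

```text
t 8.8 local mm [-0.1 23.1] z 242.6 yaw 12.42 toolz [-0. -0. -1.] F loc [-0.  -1.4] 0.0 w 0.0005514754935143428
t 9.18 local mm [-0.1 35.3] z 236.6 yaw 12.42 toolz [ 0. -0. -1.] F loc [ 0.2 -1.9] -0.4 w 0.00020926585152651215
```

Contact is light. By geometry the corner is at s ≈ 94 mm on the handle, with the lever at about 0.23. I'll follow the arc.

```bash
python3 -m pendant '0 -7.5 5 0 0 0 0; 0 -7 6.5 0 0 0 0; 0 -6.5 7 0 0 0 0'>/dev/null; python3 -c "from h import *;show()"; python3 -m pendant '0 -5.5 7.5 0 0 0 0; 0 -5 8 0 0 0 0'>/dev/null; python3 -c "from h import *;show()"
```

```text
t 9.55 local mm [ 0.4 56.4] z 219.4 yaw 12.43 toolz [ 0.002 -0.    -1.   ] F loc [-0.8 -1. ] 6.0 w 0.0009659681500110586
t 9.8 local mm [ 0.6 67.8] z 204.2 yaw 12.43 toolz [ 0.002  0.002 -1.   ] F loc [-1.4  1.1] 5.9 w 0.000229553417035962
```

```bash
python3 -m pendant '0 -4 8.5 0 0 0 0; 0 -3 9 0 0 0 0'>/dev/null; python3 -c "from h import *;show()"; python3 -m pendant '0 -2 9 0 0 0 0; 0 -1 9 0 0 0 0; 0 0 6 0 0 0 0'>/dev/null; python3 -c "from h import *;show()"
```

```text
t 10.05 local mm [ 0.4 74.6] z 185.5 yaw 12.45 toolz [ 0.001  0.001 -1.   ] F loc [0.5 0.9] 1.8 w 0.00066227782018791
t 10.43 local mm [-0.9 76.5] z 159.6 yaw 12.42 toolz [-0.002 -0.    -1.   ] F loc [ 0.7 -0.7] 0.6 w 0.0006766071239746956
```

The force fell away past the dead point, so it snapped over. I'll touch down lightly to confirm the stop, then withdraw and look.

```bash
python3 -m pendant '0 0 2 0 0 0 0; 0 0 1 0 0 0 0; 0 0 0 0 0 0 0'>/dev/null; python3 -c "from h import *;show()"; python3 -m pendant '0 0 -20 0 0 0 0; 0 0 -50 0 0 0 0; 0 0 -50 0 0 0 0; -50 0 -10 0 0 0 0; -50 0 0 0 0 0 0'>/dev/null; python3 -m pendant '-50 30 0 0 0 0 0; -50 30 0 0 0 0 0; -20 50 0 0 0 0 0; 0 60 0 0 0 0 0; 0 60 0 0 0 0 0'>/dev/null; python3 -m pendant '0 60 0 0 0 0 0; 0 60 0 0 0 0 0; 0 0 0 0 0 0 0'>/dev/null; python3 - <<'E'
from h import *
show()
p,d=robot.grab_frame("top"); q,e=robot.grab_frame("scene")
P=cloud("top",d);L=(P[...,:2]-O)@M.T*1000;z=P[...,2]*1000
for a,b in [(60,75),(75,90),(90,110),(110,128)]:
    m=(abs(L[...,0])<5)&(L[...,1]>a)&(L[...,1]<b)&(z>60);print("handle y",a,b,m.sum(),z[m].mean().round(1) if m.any() else 0)
m=(abs(L[...,1])<17)&(L[...,0]<-70)&(L[...,0]>-145)&(z>50)&(z<66);print("tab",m.sum(),L[m].mean(0),L[m].min(0))
o=np.hstack([cv2.resize(p[180:290,255:365],(400,400)),cv2.resize(q[200:330,270:400],(400,400))])
cv2.imwrite("pics/end.png",o[:,:,::-1])
E
```

```text
t 10.8 local mm [ 0.2 76.4] z 158.6 yaw 12.41 toolz [ 0.001  0.    -1.   ] F loc [ 0.5 -0.1] 0.7 w 0.000510698172106032
t 12.43 local mm [-220.4 -277.5] z 289.5 yaw 12.17 toolz [ 0.001 -0.002 -1.   ] F loc [-0.4  1.3] 0.2 w 0.0005487359916112669
handle y 60 75 18 157.3
handle y 75 90 17 155.6
handle y 90 110 26 153.2
handle y 110 128 22 150.4
tab 24 [-8.31067961e+01  7.86366622e-02] [-86.10533776 -16.10107006]
```

View pics/end.png

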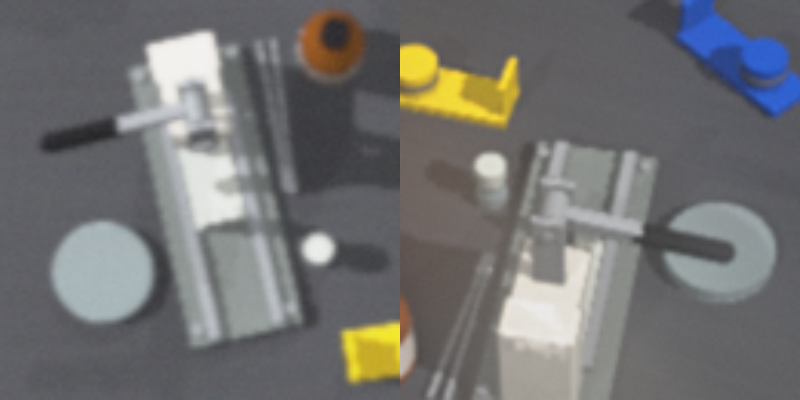

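The lever lies to +y (handle at crop (80,135) on the left, (690,245) on the right) and slopes about −0.13, which is the locked stop. The carrier's rear face is at −86 to −85, so it is home, and the bystanders are in place. I'll hand it in.

```bash
python3 -c "from workcell import robot;print(robot.hand_in())"
```

```text
the job is handed in; nothing more can be done
None
```

The carrier is fully home against the column, the lever was then pushed over and stays locked by itself, nothing else near the clamp moved, and the job was handed in at about 12.5 s.

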